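Scrub out the tall cup and hold the brush up level for inspection

ROBOT

A 7-joint arm with a two-finger parallel gripper is mounted at the origin on the work surface. World frame = base frame: x ahead of the robot, y to its left, z up, the work surface at z = 0. Lengths are in m, angles in rad, forces in N, time in s.
With the tool pointing down it reaches from about 0.4 to 0.85 m from the base axis. Payload 4.5 kg.
Tool frame: the origin (TCP) lies between the finger pads; the fingertips stand 11 mm ahead of it and the grasp point (between the pads) lies 8 mm behind it (r.tip_reach is the distance from the TCP to the fingertips, in m); x points along the fingers, y is the direction in which the jaws open and shut, and the axes are right-handed (so a half turn about x gives the same grasp; the last joint's range is limited). The gripper opens to 88 mm and grips with 3 to 60 N. Pads are 18 mm wide; open, the fingers measure 123 mm over their backs; the gripper's body (75 mm by 187 mm) begins 45 mm behind the grasp point.
Start: joints at [1.374, 0.689, -0.195, 1.565, 0.157, 0.902, -0.215], TCP at [0.143, -0.608, 0.25] pointing down, gripper open.
Joint ranges: [-3.01, 3.01], [-0.46, 2.08], [-1.47, 1.51], [0.13, 2.56], [-1, 4.14], [0.04, 2.09], [-2.66, 2.66]. Speed limits (rad/s): [2.57, 2.57, 3.14, 3.14, 3.14, 3.14, 3.14].

INTERFACE

Orientations are given as a unit quaternion [x, y, z, w].
In Python, from plant import r gives the robot as it stands.
- The arm moves only by the tool drive_tool, never from a script. Its argument "deltas" is a list of rows, each a list of 3 entries, a list of its own where there are three numbers: the turn, a rotation vector about the tool's x, y, z in degrees, then the shift along the tool's x, y, z in cm, then the finger opening in cm, from 0 to 8.81. A call has 1 to 12 rows; each row shifts and turns the commanded pose from where the row before left it, along the tool's axes as they then stand; what a row does not reach is not made up. A row lasts 1/12 s, in which the tool goes at most 41.7 mm and 7.16 degrees, less where a joint would pass 70% of its speed; a pose out of reach is approached as far as the arm can. A call is refused whole if a number of a shift passes 4.17 or a number of a turn 7.16, either way. A call with a gripper value outside its range is refused whole. The fingers move at their own pace and stop on an object; "force" is the grip in N (left out, the last holds). Time passes only in rows, so rows that do not move let the fingers close. It gives the time, the measured TCP pose, the force and the opening at its end, in the units of the state.
- r.get_state(): the state, without advancing time (a new reading comes with each control period).
- r.snapshot(name): name is "side" or "top" or "wrist"; returns a dict with "color" (480x640x3 uint8, red, green, blue), "fov_y" (degrees; the focal length in pixels is half the picture's height over the tangent of half this angle, whatever the lens; pixels are square), "cx", "cy" (the principal point, pixels), "k1" (the pictures are not rectified: a ray, as slopes to the right and down, at radius r is drawn at 1 + k1 r^2 times it, then the intrinsics apply), "extrinsics" (4x4, takes a point from world to camera coordinates); the wrist camera has in their place "tool_from_camera" (4x4, takes a point from camera to tool coordinates, whose origin is the TCP and whose axes are the tool frame's). Camera axes: x right, y up, looking along -z (the intrinsics and any distortion apply to the point x, -y, -z); pixel columns grow to the right and rows downward; lengths in m; the calibration is good to about 2 mm. A picture is of the moment at which its call begins: read the wrist's pose just before it. There is no depth.
- r.finish_job(): hands the job in, once; it reports no verdict.
The state is a dict: "clock": time; "q": joint angles; "qd": joint speeds; "joint_torque": joint torques, N m; "tool_pos": TCP position; "eef_rot": TCP orientation; "contact_force": force on the tool from outside, world axes, zero at the start; "moment": the same for the moment, N m; "opening": opening from 0.0 (shut) to 1.0 (fully open).
Only numpy, scipy, OpenCV 4.12 (cv2) and the standard library are available. Lean on these libraries where they do the work, as an engineer would, in place of code of your own. Each camera call takes 0.05 s, during which the arm holds its last target. There are 200 camera calls.

TASK

A long round brush with a wooden handle stands in the tall narrow steel cup. Take it by the handle and scrub out the cup: draw the brush up by about half the cup's depth and push it back down to the bottom, twice. Then draw it right out, turn it level so its bristles can be inspected, and finish while still holding it level and still in the gripper, raised about 20 cm above the counter; the cup stays standing where it is, and nothing else is disturbed.

Things in the scene. Friction and masses are not known exactly. Their poses are not given: they have to be found in the camera images.
- brush: Long round brush, 250 mm, 65-105 g, upright and loose in the tall cup at the start. Origin: centre of the flat bristle end; z runs along it to the handle (up at the start). Grey bristle head 36 mm across, z = 0 to 75 mm; wire stem 7 mm across to 125 mm; wooden handle from 125 to 250 mm: round, 20 mm across, with a 25 mm collar 8 mm long at each end. Balances near z = 160 mm. Yaw does not matter.
- brush_end (a point): Centre of the brush's handle end, 250 mm from the bristle end along the brush.
- cup: Tall narrow steel cup, 54 mm across, 48 mm bore, 95 mm tall, floor 6 mm thick (89 mm deep inside), straight 3 mm walls, 0.5 to 0.8 kg, loose on the counter. Origin: centre of its underside; z up. The brush starts standing on its inner floor, centred, with 6 mm of play all round. The cup, the short cup and the mug can change places with one another.
- cup_rim (a point): Centre of the tall cup's mouth, 95 mm above its underside.
- short_cup: Bystander: short wide steel cup, 64 mm across and 60 mm tall, with a flat brush and a screwdriver standing in it (one rigid piece, 128 mm tall in all). Origin: centre of its underside.
- mug: Bystander: white ceramic mug, 76 mm across and 85 mm tall, with a side handle. Origin: centre of its underside.
- white_bowl: Bystander: white plastic bowl of pin badges, 176 mm across and 80 mm tall. Origin: centre of its underside.
- wood_bowl: Bystander: small wooden bowl of pin badges, 116 mm across and 42 mm tall. Origin: centre of its underside.
- die_ring: Bystander: plain steel ring, 60 mm across and 28 mm tall, lying flat. Origin: centre of its underside.
- blanks: Bystander: low stack of steel badge blanks (one piece), 38 mm across and 22 mm tall. Origin: centre of its underside.
There are look-alikes about, which are no part of the job. There is more than one size of the brush; the one meant has the size given above. Leave any blue look-alike of the cup alone.

How it is judged:
By the outcome, as a careful person would: the job done as asked, in the order asked, and still so for the second after the job is handed in, while the arm keeps its last pose, push and grip.
It also fails if it takes over 45 s, if anything falls off the work surface, if the arm or the gripper's body presses on something with over 40 N, if the wrist force passes 120 N, or if a joint passes its speed limit or range.

## Working session

There is one attempt and no reset: what is moved stays moved. The work goes in short steps, Python scripts to look and compute and a tool call to move; the robot and the scene stay as the last step left them, time stands still between calls to the robot, and variables do not carry over. Pictures are saved under pics/ and viewed, about 8 in all and at most 12, crops included, and the job is handed in when it is done.

Besides the shell and the picture viewer there is one more tool, called after "Request:" by a JSON object that holds its "op" and its "data". drive_tool: Moves the arm, as the interface text tells. Its arguments: {"type":"object","properties":{"deltas":{"type":"array","items":{"type":"array"}},"force":{"type":"number"}},"required":["deltas"]}

```bash
ls; mkdir -p pics; python3 - <<'E'
from plant import r
import cv2,pickle
d={}
for n in("side","top","wrist"):
    s=r.get_state(); p=r.snapshot(n); p["state"]=s; d[n]=p
    cv2.imwrite(f"pics/{n}0.png",p["color"][:,:,::-1])
    print(n,{k:v for k,v in p.items() if k not in("color","state")})
pickle.dump(d,open("d0.pkl","wb")); print(r.get_state(), r.tip_reach)
E
```

```text
pics
side {'fov_y': 45.63288630919193, 'cx': 314.3155109352111, 'cy': 239.57978038580856, 'k1': 0.009579179565350239, 'extrinsics': array([[ 0.7423071 , -0.6699236 , -0.01351038, -0.41271596],
       [ 0.5393008 ,  0.58536176,  0.6053976 , -0.41591141],
       [-0.39766169, -0.45667709,  0.79580853, -0.90326495],
       [ 0.        ,  0.        ,  0.        ,  1.        ]])}
top {'fov_y': 55.4935138251319, 'cx': 325.5111918029058, 'cy': 244.24715877937308, 'k1': -0.12080762689930151, 'extrinsics': array([[ 0.00219085, -0.99994838, -0.00992129,  0.02167439],
       [ 0.99459465,  0.00114896,  0.10382759, -0.62051826],
       [-0.10381083, -0.01009513,  0.99454583, -0.79922902],
       [ 0.        ,  0.        ,  0.        ,  1.        ]])}
wrist {'fov_y': 71.43322902072647, 'cx': 324.08401099997917, 'cy': 236.72473519112143, 'k1': -0.01185193835506727, 'tool_from_camera': array([[-1.45854194e-03,  2.99720342e-01, -9.54025990e-01,
        -1.35432963e-01],
       [ 9.99998886e-01,  1.35189053e-04, -1.48635512e-03,
        -5.77313419e-04],
       [-3.16516995e-04, -9.54027095e-01, -2.99720206e-01,
        -7.73502069e-02],
       [ 0.00000000e+00,  0.00000000e+00,  0.00000000e+00,
         1.00000000e+00]])}
{'clock': 0.15, 'q': array([ 1.37378906,  0.68976592, -0.1945285 ,  1.5660639 ,  0.15728269,
        0.90251548, -0.21510296]), 'qd': array([ 0.0005095 , -0.00257111, -0.00161979, -0.00319499,  0.00047302,
       -0.00065623,  0.00021447]), 'joint_torque': array([-1.51131280e-03, -5.27859879e+01, -1.26837384e+00, -1.53585792e+01,
       -5.24682621e-02,  3.95012466e-03,  1.04481801e-04]), 'tool_pos': array([ 0.14284451, -0.60799385,  0.24912114]), 'eef_rot': array([-0.70231423, -0.08191313,  0.70248834, -0.08096352]), 'contact_force': array([ 0.29416563, -0.27384681, -0.82941868]), 'moment': array([-0.01494392,  0.00071914, -0.00348829]), 'opening': 1.0022688721134838} 0.011
```

View pics/side0.png

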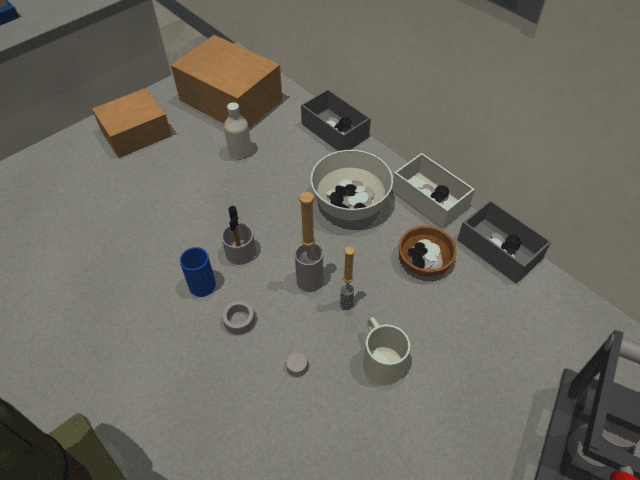

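View pics/top0.png

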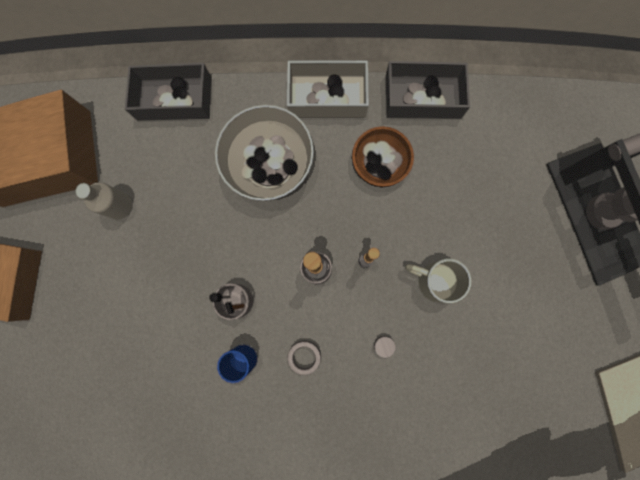

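Side view candidates:
- Large brush in the grey steel cup: handle at about (307,220), cup at (309,268).
- Small brush standing on the counter: (348,270).
- Brush and screwdriver in the short cup: (236,225).
- Blue cup: (198,272), to be left alone.

In the top view the large brush end is at (313,262) and the small one at (373,254). I choose the large one and will measure it, with a close crop as a check.

```bash
cat > h.py <<'E'
import numpy as np,cv2
from scipy.spatial.transform import Rotation as R
def K(p):
    f=p["color"].shape[0]/2/np.tan(np.radians(p["fov_y"])/2)
    return f
def ext(p):  # camera->world
    if "extrinsics" in p: return np.linalg.inv(p["extrinsics"])
    s=p["state"]; T=np.eye(4); T[:3,:3]=R.from_quat(s["eef_rot"]).as_matrix(); T[:3,3]=s["tool_pos"]
    return T@p["tool_from_camera"]
def ray(p,u,v):
    f=K(p); u,v=cv2.undistortPoints(np.array([[[u,v]]],float),np.array([[f,0,p["cx"]],[0,f,p["cy"]],[0,0,1]]),np.array([p["k1"],0,0,0.]))[0,0]
    T=ext(p); d=T[:3,:3]@[u,-v,-1]; return T[:3,3],d/np.linalg.norm(d)
def onplane(p,u,v,z):
    o,d=ray(p,u,v); return o+d*(z-o[2])/d[2]
def proj(p,X):
    c=np.linalg.inv(ext(p))@[*X,1]; a=np.array([c[0],-c[1]])/-c[2]; a=a*(1+p["k1"]*(a@a)); return a*K(p)+[p["cx"],p["cy"]]
def tri(a,b):
    A=np.zeros((3,3));y=np.zeros(3)
    for o,d in(a,b): M=np.eye(3)-np.outer(d,d);A+=M;y+=M@o
    X=np.linalg.solve(A,y); return X,[np.linalg.norm(np.cross(X-o,d)) for o,d in(a,b)]
E
python3 - <<'E'
from h import *; import pickle
d=pickle.load(open("d0.pkl","rb"))
def orange(n,x0,y0,x1,y1):
    im=d[n]["color"][y0:y1,x0:x1]; h=cv2.cvtColor(im,cv2.COLOR_RGB2HSV)
    m=cv2.inRange(h,(8,100,90),(25,255,255)); c=max(cv2.findContours(m,0,1)[0],key=cv2.contourArea)[:,0]+[x0,y0]; return c
cs=orange("side",285,180,330,250); ct=orange("top",290,240,335,290)
top=cs[cs[:,1].argmin()]; print("side bbox",cs.min(0),cs.max(0),"top bbox",ct.min(0),ct.max(0),len(ct))
cen,rad=cv2.minEnclosingCircle(ct.astype(np.float32)); print(cen,rad)
for u,v in[(313,262)]:
    print("end on z=.256:",onplane(d["top"],u,v,.256))
for n,u,v in[("side",307.5,196)]: print("side end z=.256",onplane(d[n],u,v,.256))
print(tri(ray(d["top"],313,262),ray(d["side"],307.5,196)))
print("rim top",onplane(d["top"],316.5,267.5,.095),"rim side",onplane(d["side"],309,251,.095))
a=d["side"]["color"][180:320,270:370,::-1]; b=d["top"]["color"][230:310,280:400,::-1]
A=cv2.resize(a,None,fx=4,fy=4,interpolation=2); B=cv2.resize(b,None,fx=3.3,fy=3.3,interpolation=2)
H=np.zeros((560,400+B.shape[1],3),np.uint8);H[:,:400]=A;H[:B.shape[0],400:]=B; cv2.imwrite("pics/crop1.png",H); print(H.shape)
s=d["wrist"]["state"]; print(R.from_quat(s["eef_rot"]).as_matrix().round(3))
E
```

```text
side bbox [300 192] [313 203] top bbox [303 252] [322 273] 56
(312.88775634765625, 262.2755126953125) 10.986486434936523
end on z=.256: [0.57346561 0.03697548 0.256     ]
side end z=.256 [0.57830095 0.03642983 0.256     ]
(array([0.57488622, 0.03558128, 0.25907547]), [np.float64(0.002063835617647511), np.float64(0.0020638356176474527)])
rim top [0.57472526 0.03710403 0.095     ] rim side [0.58069316 0.0404355  0.095     ]
(560, 796, 3)
[[-0.001  0.229 -0.973]
 [ 0.002 -0.973 -0.229]
 [-1.    -0.002  0.   ]]
```

View pics/crop1.png

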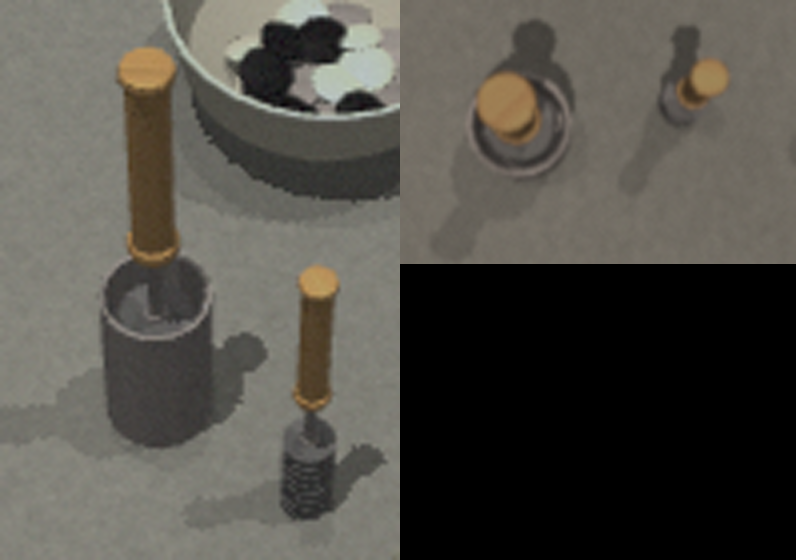

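The crop shows the large brush in the grey cup, with its end disc at crop (147,68) and the cup mouth around crop (157,296). The small brush stands alone to the right. The large brush is at about (0.575, 0.036). I'll lift first, then travel above it.

Request:
{"op": "drive_tool", "data": {"deltas": [[[0,0,0],[-3,0,0],8.8],[[0,0,0],[-3.5,0,0],8.8],[[0,0,0],[-2,-1.2,-1.3],8.8],[[0,0,0],[0,-2.4,-2.6],8.8],[[0,0,0],[0,-2.4,-2.6],8.8],[[0,0,0],[0,-2.4,-2.6],8.8],[[0,0,0],[0,-2.4,-2.6],8.8],[[0,0,0],[0,-2.4,-2.6],8.8],[[0,0,0],[0,-2.4,-2.6],8.8],[[0,0,0],[0,-2.4,-2.6],8.8],[[0,0,0],[0,-2.4,-2.6],8.8],[[0,0,0],[0,-2.4,-2.6],8.8]], "force": 30}}

```text
clock: 1.15
tool_pos: [0.3318, -0.3284, 0.3347]
eef_rot: [-0.702, -0.081, 0.702, -0.081]
contact_force: [0.8, -0.2, 0.3]
opening: 1.002
```

Request:
{"op": "drive_tool", "data": {"deltas": [[[0,0,0],[0,-2.4,-2.6],8.8],[[0,0,0],[0,-2.4,-2.6],8.8],[[0,0,0],[0,-2.4,-2.6],8.8],[[0,0,0],[0,-2.4,-2.6],8.8],[[0,0,0],[0,-2.4,-2.6],8.8],[[0,0,0],[0,-2.4,-2.6],8.8],[[0,0,0],[0,-2.4,-2.6],8.8],[[0,0,0],[0,-2.4,-2.6],8.8],[[0,0,0],[0,-2.4,-2.6],8.8],[[0,0,0],[0,-2.4,-2.6],8.8],[[0,0,0],[0,0,0],8.8],[[0,0,0],[0,0,0],8.8]]}}

```text
clock: 2.15
tool_pos: [0.53, -0.0345, 0.3343]
eef_rot: [-0.702, -0.083, 0.702, -0.083]
contact_force: [-0.3, -0.5, -0.6]
opening: 0.998
```

```bash
cat > look.py <<'E'
import sys; from h import *; from plant import r
def shot(n,name=None):
    s=r.get_state(); p=r.snapshot(n); p["state"]=s
    if name: cv2.imwrite(f"pics/{name}.png",p["color"][:,:,::-1])
    return p
E
python3 - <<'E'
from look import *
p=shot("wrist","wrist1"); s=p["state"]; print(s["clock"],s["tool_pos"],s["q"].round(3)); print(R.from_quat(s["eef_rot"]).as_matrix().round(3))
print(proj(p,[.575,.0365,.256]),proj(p,[.575,.0365,.095]))
E
```

```text
2.15 [ 0.53000063 -0.03446032  0.33430764] [ 0.168  0.471 -0.295  1.728  0.16   0.966 -1.524]
[[-0.     0.233 -0.972]
 [ 0.001 -0.972 -0.233]
 [-1.    -0.001  0.   ]]
[231.33308674 160.44995239] [270.53854344 148.3497262 ]
```

View pics/wrist1.png

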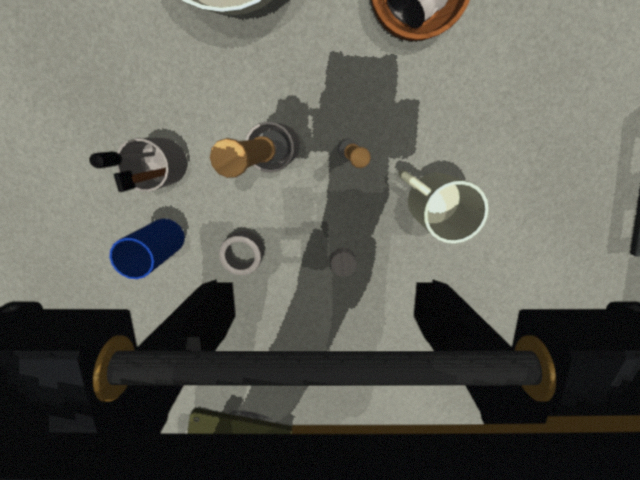

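The wrist picture shows the brush end at about (230,157) and the cup mouth at (272,147). That agrees with the prediction to about 3 px. I'll compute the remaining shift.

```bash
python3 - <<'E'
from look import *
p=shot("wrist"); M=R.from_quat(p["state"]["eef_rot"]).as_matrix()
im=p["color"]; h=cv2.cvtColor(im,cv2.COLOR_RGB2HSV)[120:200,200:255]
m=cv2.inRange(h,(8,90,120),(25,255,255)); c=max(cv2.findContours(m,0,1)[0],key=cv2.contourArea)[:,0]+[200,120]; print(c.min(0),c.max(0))
e=onplane(p,230,157,.256); g=onplane(p,272,147,.095); print(e,g)
t=np.array([*(e[:2]*.5+g[:2]*.25+.25*np.array([.575,.037])),.213]); print(t,(M.T@(t-p["state"]["tool_pos"])*100).round(2))
E
```

```text
[206 136] [242 174]
[0.57627818 0.03507929 0.256     ] [0.57598303 0.03245095 0.095     ]
[0.57588485 0.03490238 0.213     ] [12.12 -5.9  -6.21]
```

Request:
{"op": "drive_tool", "data": {"deltas": [[[0,0,0],[0,-2,-2.1],8.8],[[0,0,0],[0,-2,-2.1],8.8],[[0,0,0],[0,-1.9,-2],8.8],[[0,0,0],[0,0,0],8.8],[[0,0,0],[3,0,0],8.8],[[0,0,0],[3,0,0],8.8],[[0,0,0],[3,0,0],8.8],[[0,0,0],[2,0,0],8.8],[[0,0,0],[1.1,0,0],8.8],[[0,0,0],[0,0,0],8.8],[[0,0,0],[0,0,0],8.8]]}}

```text
clock: 3.17
tool_pos: [0.5758, 0.0328, 0.2136]
eef_rot: [-0.702, -0.08, 0.703, -0.081]
contact_force: [-0.5, -0.2, 0.3]
opening: 0.998
```

```bash
python3 - <<'E'
from look import *
a=shot("side"); w=shot("wrist"); s=w["state"]; print(s["clock"],s["tool_pos"],s["q"].round(2),s["contact_force"].round(1))
A=cv2.resize(a["color"][130:310,230:380],None,fx=2.66,fy=2.66); B=cv2.resize(w["color"][100:460,180:460],None,fx=1.33,fy=1.33)
h=min(len(A),len(B)); cv2.imwrite("pics/g1.png",np.hstack([A[:h],B[:h]])[:,:,::-1])
E
```

```text
3.2167 [0.57653854 0.03337503 0.21443719] [ 0.01  0.68 -0.25  1.75  0.23  0.75 -1.7 ] [-0.2  0.7 -0.1]
```

View pics/g1.png

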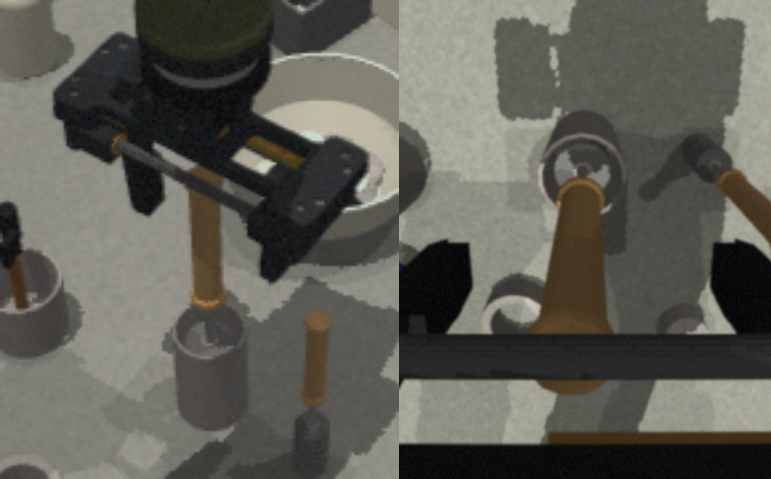

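The picture shows the handle between the fingers, with a handle centreline near crop x 575 against a finger midpoint near 592. That puts the brush about 4 mm off towards tool −y. I'll correct that and close.

Request:
{"op": "drive_tool", "data": {"deltas": [[[0,0,0],[0,-0.4,0],8.8],[[0,0,0],[0,0,0],8.8],[[0,0,0],[0,0,0],1.0],[[0,0,0],[0,0,0],1.0],[[0,0,0],[0,0,0],1.0],[[0,0,0],[0,0,0],1.0],[[0,0,0],[0,0,0],1.0],[[0,0,0],[0,0,0],1.0],[[0,0,0],[0,0,0],1.0],[[0,0,0],[0,0,0],1.0],[[0,0,0],[0,0,0],1.0],[[0,0,0],[0,0,0],1.0]], "force": 45}}

```text
clock: 4.27
tool_pos: [0.5754, 0.0386, 0.2137]
eef_rot: [0.702, 0.081, -0.702, 0.081]
contact_force: [-0.3, -0.1, 0.3]
opening: 0.27
```

```bash
python3 - <<'E'
from look import *
w=shot("wrist"); s=w["state"]; print(s["clock"],s["tool_pos"],s["contact_force"].round(1),s["moment"].round(2),s["opening"])
im=w["color"].copy(); h=cv2.cvtColor(im,cv2.COLOR_RGB2HSV)
cv2.imwrite("pics/g2.png",im[60:420,120:520,::-1])
M=R.from_quat(s["eef_rot"]).as_matrix(); print(M[:,0].round(4))
E
```

```text
4.2667 [0.5754305  0.03863425 0.21369049] [-0.3 -0.1  0.3] [ 0.03 -0.06 -0.01] 0.27017471158243117
[ 0.e+00 -1.e-04 -1.e+00]
```

View pics/g2.png

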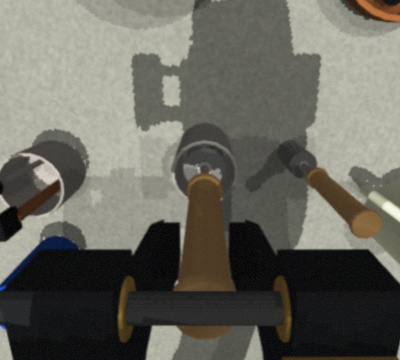

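The fingers are around the handle, at image x about 204, with the cup mouth at (205,165). The opening reads 0.27 (23.8 mm), so they may still be closing.

Request:
{"op": "drive_tool", "data": {"deltas": [[[0,0,0],[0,0,0],1.0],[[0,0,0],[0,0,0],1.0],[[0,0,0],[0,0,0],1.0],[[0,0,0],[0,0,0],1.0],[[0,0,0],[0,0,0],1.0],[[0,0,0],[0,0,0],1.0]]}}

```text
clock: 4.82
tool_pos: [0.5754, 0.0386, 0.2137]
eef_rot: [-0.702, -0.081, 0.702, -0.081]
contact_force: [0.6, -0.1, 0.1]
opening: 0.215
```

Request:
{"op": "drive_tool", "data": {"deltas": [[[0,0,0],[-0.8,0,0],1.0],[[0,0,0],[-1,0,0],1.0],[[0,0,0],[-1,0,0],1.0],[[0,0,0],[-1,0,0],1.0],[[0,0,0],[-0.7,0,0],1.0],[[0,0,0],[0,0,0],1.0],[[0,0,0],[0,0,0],1.0],[[0,0,0],[0,0,0],1.0]]}}

```text
clock: 5.48
tool_pos: [0.5751, 0.0385, 0.2585]
eef_rot: [-0.702, -0.081, 0.703, -0.081]
contact_force: [-0.1, 0.0, -0.8]
opening: 0.22
```

```bash
python3 - <<'E'
from look import *
a=shot("side"); s=r.get_state(); print(s["clock"],s["tool_pos"],s["contact_force"].round(2),s["opening"])
t=shot("top")
A=cv2.resize(a["color"][130:310,230:380],None,fx=2.66,fy=2.66); B=cv2.resize(t["color"][200:340,230:400],None,fx=2.3,fy=2.3)
h=min(len(A),len(B)); cv2.imwrite("pics/g3.png",np.hstack([A[:h],B[:h]])[:,:,::-1])
E
```

```text
5.5333 [0.57503429 0.03852101 0.2582685 ] [ 0.59 -0.14 -0.45] 0.22196802852354514
```

View pics/g3.png

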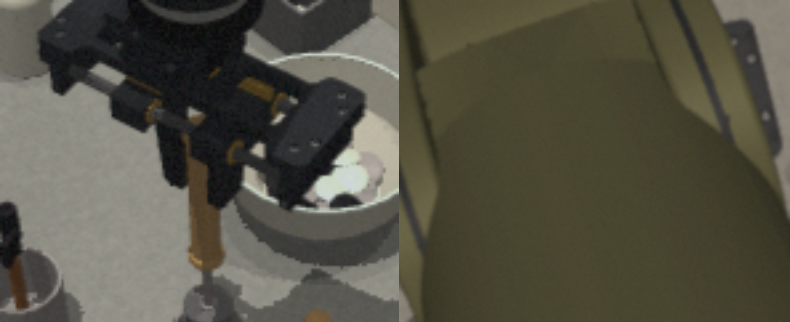

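The side crop shows the brush raised with the grip holding (lower collar at crop (206,260)); the arm hides the top view. Now I'll push it down, checking the force.

Request:
{"op": "drive_tool", "data": {"deltas": [[[0,0,0],[0.8,0,0],1.0],[[0,0,0],[1,0,0],1.0],[[0,0,0],[1,0,0],1.0],[[0,0,0],[1,0,0],1.0],[[0,0,0],[0.5,0,0],1.0],[[0,0,0],[0.2,0,0],1.0],[[0,0,0],[0,0,0],1.0],[[0,0,0],[0,0,0],1.0],[[0,0,0],[0,0,0],1.0]]}}

```text
clock: 6.33
tool_pos: [0.575, 0.0386, 0.2137]
eef_rot: [-0.702, -0.081, 0.703, -0.082]
contact_force: [-0.8, 0.2, 5.3]
opening: 0.216
```

The floor is felt (about 5 N upward). Second stroke.

Request:
{"op": "drive_tool", "data": {"deltas": [[[0,0,0],[-0.8,0,0],1.0],[[0,0,0],[-1,0,0],1.0],[[0,0,0],[-1,0,0],1.0],[[0,0,0],[-1,0,0],1.0],[[0,0,0],[-0.7,0,0],1.0],[[0,0,0],[0,0,0],1.0],[[0,0,0],[0,0,0],1.0],[[0,0,0],[0,0,0],1.0]]}}

```text
clock: 7.0
tool_pos: [0.5752, 0.0385, 0.2585]
eef_rot: [-0.702, -0.081, 0.703, -0.081]
contact_force: [-0.1, 0.1, -1.3]
opening: 0.216
```

Request:
{"op": "drive_tool", "data": {"deltas": [[[0,0,0],[0.8,0,0],1.0],[[0,0,0],[1,0,0],1.0],[[0,0,0],[1,0,0],1.0],[[0,0,0],[1,0,0],1.0],[[0,0,0],[0.5,0,0],1.0],[[0,0,0],[0.2,0,0],1.0],[[0,0,0],[0,0,0],1.0],[[0,0,0],[0,0,0],1.0],[[0,0,0],[0,0,0],1.0]]}}

```text
clock: 7.75
tool_pos: [0.575, 0.0386, 0.2137]
eef_rot: [-0.702, -0.081, 0.703, -0.082]
contact_force: [-1.5, -0.0, 5.2]
opening: 0.214
```

Request:
{"op": "drive_tool", "data": {"deltas": [[[0,0,0],[-1,0,0],1.0],[[0,0,0],[-1.5,0,0],1.0],[[0,0,0],[-2,0,0],1.0],[[0,0,0],[-2,0,0],1.0],[[0,0,0],[-2,0,0],1.0],[[0,0,0],[-2,0,0],1.0],[[0,0,0],[-2,0,0],1.0],[[0,0,0],[-2,0,0],1.0],[[0,0,0],[-2,0,0],1.0],[[0,0,0],[-2,0,0],1.0],[[0,0,0],[-1.5,0,0],1.0],[[0,0,0],[0,0,0],1.0]]}}

```text
clock: 8.75
tool_pos: [0.577, 0.0391, 0.4171]
eef_rot: [0.705, 0.082, -0.7, 0.081]
contact_force: [1.0, -0.7, -0.5]
opening: 0.215
```

```bash
python3 - <<'E'
from look import *
a=shot("side","s4"); s=r.get_state(); print(s["clock"],s["tool_pos"],s["contact_force"].round(2),s["q"].round(2),s["opening"]); print(R.from_quat(s["eef_rot"]).as_matrix().round(3))
E
```

```text
8.8 [0.57615023 0.03890321 0.41509243] [ 0.39 -0.03 -1.44] [ 0.03  0.47 -0.3   1.46  0.14  1.23 -1.62] 0.217053434375393
[[ 0.004  0.229 -0.973]
 [ 0.001 -0.973 -0.229]
 [-1.     0.    -0.004]]
```

View pics/s4.png

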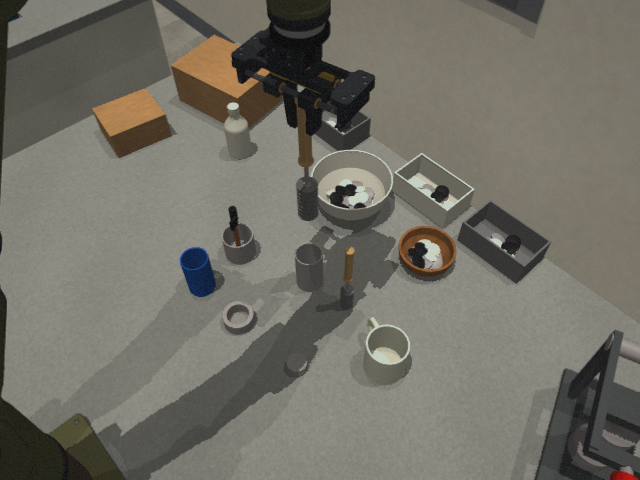

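The picture shows the brush clear above the cup, with bristles at (307,198). The cup is still standing at (309,268), and the other things are where they were. I'll move to the open area and begin levelling.

Request:
{"op": "drive_tool", "data": {"deltas": [[[0,0,0],[0,1.3,1],1.0],[[0,0,0],[0,2.6,2.1],1.0],[[0,0,0],[0,2.6,2.1],1.0],[[0,0,0],[0,2.6,2.1],1.0],[[0,0,0],[0,2.6,2.1],1.0],[[0,0,0],[0,2.6,2.1],1.0],[[0,0,0],[0,2.6,2.1],1.0],[[0,0,0],[0,2.6,2.1],1.0],[[0,0,0],[0,1.3,1],1.0],[[0,0,0],[0,0,0],1.0]]}}

```text
clock: 9.63
tool_pos: [0.4572, -0.2069, 0.4122]
eef_rot: [-0.701, -0.078, 0.704, -0.079]
contact_force: [0.4, 0.7, -0.5]
opening: 0.214
```

Request:
{"op": "drive_tool", "data": {"deltas": [[[0,0,4],[0,0,0],1.0],[[0,0,6],[0,0,0],1.0],[[0,0,6],[0,0,0],1.0],[[0,0,6],[0,0,0],1.0],[[0,0,4],[0,0,0],1.0],[[0,0,0],[0,0,0],1.0]]}}

```text
clock: 10.13
tool_pos: [0.4601, -0.1974, 0.4117]
eef_rot: [0.702, -0.075, -0.666, 0.24]
contact_force: [-0.8, 0.9, -1.7]
opening: 0.218
```

```bash
python3 - <<'E'
from look import *
s=r.get_state(); print(s["clock"],s["tool_pos"],s["contact_force"].round(2),s["q"].round(2),s["opening"]); print(R.from_quat(s["eef_rot"]).as_matrix().round(3))
E
```

```text
10.1333 [ 0.46014185 -0.1974345   0.41166872] [-0.81  0.91 -1.7 ] [ 0.16  0.27 -0.16  1.91  0.6   0.95 -1.67] 0.21787300524295314
[[ 0.101  0.215 -0.971]
 [-0.425 -0.873 -0.238]
 [-0.899  0.437  0.003]]
```

Joint 5 is moving into its free range, so this is the right side to tilt towards. I'll continue.

Request:
{"op": "drive_tool", "data": {"deltas": [[[0,0,5],[0,0,0],1.0],[[0,0,6],[0,0,0],1.0],[[0,0,6],[0,0,0],1.0],[[0,0,6],[0,0,0],1.0],[[0,0,6],[0,0,0],1.0],[[0,0,6],[0,0,0],1.0],[[0,0,6],[0,0,0],1.0],[[0,0,6],[0,0,0],1.0],[[0,0,6],[0,0,0],1.0],[[0,0,6],[0,0,0],1.0],[[0,0,5],[0,0,0],1.0],[[0,0,0],[0,0,0],1.0]]}}

```text
clock: 11.13
tool_pos: [0.4615, -0.2207, 0.355]
eef_rot: [0.592, -0.317, -0.572, 0.471]
contact_force: [0.5, 1.1, -0.7]
opening: 0.215
```

```bash
python3 - <<'E'
from look import *
a=shot("side","s5"); s=r.get_state(); print(s["clock"],s["tool_pos"],s["contact_force"].round(2),s["q"].round(2),s["opening"]); print(R.from_quat(s["eef_rot"]).as_matrix().round(3))
E
```

```text
11.1833 [ 0.46138046 -0.2207669   0.35630512] [ 0.88 -0.44 -0.07] [-0.76  0.8   0.87  2.28  1.32  0.62 -2.64] 0.2151343825767864
[[ 0.146  0.161 -0.976]
 [-0.913 -0.358 -0.195]
 [-0.381  0.92   0.095]]
```

View pics/s5.png

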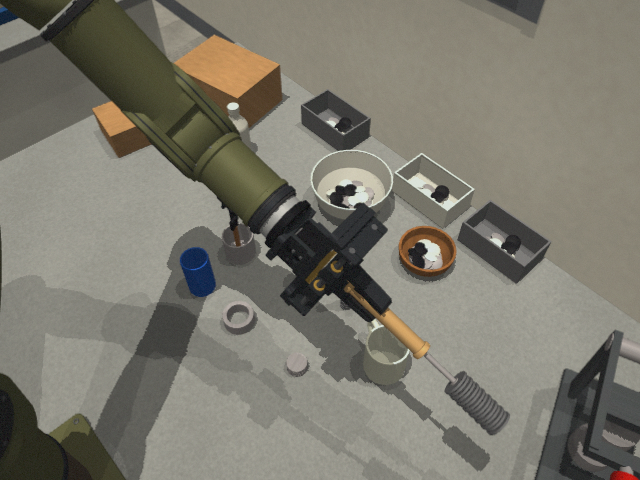

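The picture shows the brush tilted to about 22° below level, with the bristle head at (478,402) and the grip firm. Joint 7 has reached its limit (−2.64). I'll roll about the tool axis to free it, which does not affect level.

Request:
{"op": "drive_tool", "data": {"deltas": [[[-6,0,0],[0,0,0],1.0],[[-6,0,0],[0,0,0],1.0],[[-6,0,0],[0,0,0],1.0],[[-6,0,0],[0,0,0],1.0],[[-6,0,0],[0,0,0],1.0],[[-6,0,0],[0,0,0],1.0],[[0,0,0],[0,0,0],1.0]]}}

```text
clock: 11.77
tool_pos: [0.461, -0.2213, 0.3577]
eef_rot: [-0.426, 0.122, 0.641, -0.627]
contact_force: [0.2, 0.0, -1.2]
opening: 0.218
```

```bash
cat > st.py <<'E'
from look import *
s=r.get_state(); print(s["clock"],s["tool_pos"],s["contact_force"].round(2),s["q"].round(2),s["opening"]); M=R.from_quat(s["eef_rot"]).as_matrix(); print(M.round(3))
x=M[:,0]; ax=np.cross(x,[0,0,1]); ax/=np.linalg.norm(ax); print("to level, deg in tool axes:",(M.T@ax*np.degrees(np.arcsin(-x[2]))).round(1),"; 10cm down in tool:",(M.T@[0,0,-10]).round(2), "10cm towards +x:",(M.T@[10,0,0]).round(2),"10cm +y:",(M.T@[0,10,0]).round(2))
E
python3 st.py
```

```text
11.7667 [ 0.46099985 -0.22132073  0.35773662] [ 0.16  0.05 -1.18] [-0.72  0.75  0.79  2.28  1.33  0.68 -2.02] 0.2180033026751828
[[ 0.149  0.699 -0.699]
 [-0.907 -0.185 -0.378]
 [-0.393  0.691  0.607]]
to level, deg in tool axes: [ -0.  -15.3  17.4] ; 10cm down in tool: [ 3.93 -6.91 -6.07] 10cm towards +x: [ 1.49  6.99 -6.99] 10cm +y: [-9.07 -1.85 -3.78]
```

Request:
{"op": "drive_tool", "data": {"deltas": [[[0,-3,3.5],[0,0,0],1.0],[[0,-3,3.5],[0,0,0],1.0],[[0,-3,3.5],[0,0,0],1.0],[[0,-3,3.5],[0,0,0],1.0],[[0,-3,3.5],[0,0,0],1.0],[[0,0,0],[0,0,0],1.0],[[0,0,0],[0,0,0],1.0]]}}

```text
clock: 12.35
tool_pos: [0.4613, -0.2213, 0.3563]
eef_rot: [0.315, -0.266, -0.588, 0.696]
contact_force: [-0.1, -0.6, -0.2]
opening: 0.214
```

```bash
python3 st.py
```

```text
12.35 [ 0.46134264 -0.22131157  0.35629834] [-0.06 -0.61 -0.24] [-0.77  1.11  0.82  2.34  1.49  0.84 -2.47] 0.21399929035636028
[[ 0.166  0.651 -0.741]
 [-0.986  0.11  -0.125]
 [-0.     0.751  0.66 ]]
to level, deg in tool axes: [-0. -0.  0.] ; 10cm down in tool: [ 0.   -7.51 -6.6 ] 10cm towards +x: [ 1.66  6.51 -7.41] 10cm +y: [-9.86  1.1  -1.25]
```

```bash
python3 - <<'E'
from look import *
a=shot("side");t=shot("top","t6")
for z in(0,.15): print(z,"side olive",onplane(a,75,425,z),"top box",onplane(t,605,375,z),"short cup",onplane(t,232,303,z),"machine",onplane(t,553,165,z),onplane(t,600,280,z))
for X in([.41,-.25,.2],[.44,-.46,.2]): print(proj(t,X))
E
```

```text
0 side olive [0.08564917 0.08983107 0.        ] top box [ 0.36858008 -0.52161144  0.        ] short cup [0.51223098 0.19919977 0.        ] machine [ 0.78316741 -0.42996626  0.        ] [ 0.55392207 -0.51596272  0.        ]
0.15 side olive [0.09898854 0.00661793 0.15      ] top box [ 0.39747461 -0.4280823   0.15      ] short cup [0.51605589 0.16693462 0.15      ] machine [ 0.73970912 -0.35243082  0.15      ] [ 0.55047115 -0.42341938  0.15      ]
[512.02738248 376.77539102]
[641.55549176 351.20595406]
```

View pics/t6.png

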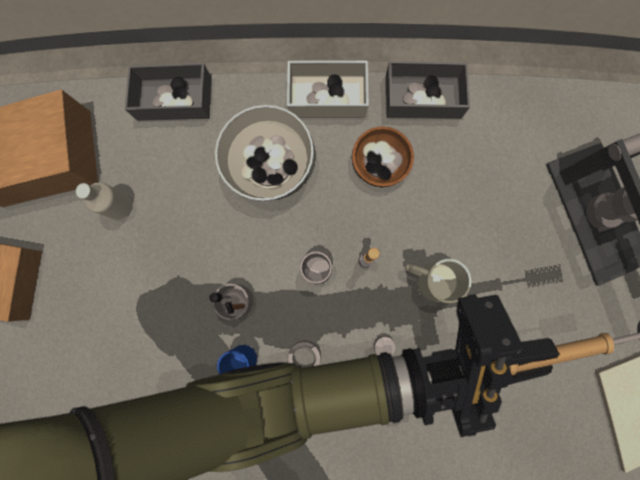

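The top view shows the brush level, pointing right at (560,355), with the forearm high over the ring and blue cup. The steel cup still stands at (317,267), and the mug and small brush are as before. I'll roll a bit more for joint-7 margin, then lower.

Request:
{"op": "drive_tool", "data": {"deltas": [[[-6,0,0],[0,0,0],1.0],[[-6,0,0],[0,0,0],1.0],[[-6,0,0],[0,0,0],1.0],[[-6,0,0],[0,0,0],1.0],[[0,0,0],[0,0,0],1.0]]}}

```text
clock: 12.87
tool_pos: [0.4606, -0.2216, 0.3584]
eef_rot: [0.163, -0.139, -0.631, 0.746]
contact_force: [-0.1, -0.2, -0.6]
opening: 0.214
```

```bash
python3 st.py
```

```text
12.8667 [ 0.46059741 -0.22161915  0.35844566] [-0.09 -0.18 -0.62] [-0.77  1.11  0.83  2.34  1.49  0.84 -2.05] 0.2143939897877129
[[ 0.165  0.896 -0.413]
 [-0.986  0.15  -0.069]
 [ 0.001  0.419  0.908]]
to level, deg in tool axes: [ 0.  0. -0.] ; 10cm down in tool: [-0.01 -4.19 -9.08] 10cm towards +x: [ 1.65  8.96 -4.13] 10cm +y: [-9.86  1.5  -0.69]
```

Request:
{"op": "drive_tool", "data": {"deltas": [[[0,0,0],[0,-0.7,-1.5],1.0],[[0,0,0],[0,-0.7,-1.5],1.0],[[0,0,0],[0,-0.7,-1.5],1.0],[[0,0,0],[0,-0.7,-1.5],1.0],[[0,0,0],[0,-0.7,-1.5],1.0],[[0,0,0],[0,-0.7,-1.5],1.0],[[0,0,0],[0,0,0],1.0]]}}

```text
clock: 13.45
tool_pos: [0.4613, -0.2212, 0.2554]
eef_rot: [0.164, -0.138, -0.63, 0.746]
contact_force: [-0.1, -0.1, -1.5]
opening: 0.217
```

```bash
python3 st.py; python3 -c "
from look import *
a=shot('side','s7');t=shot('top','t7')
A=a['color'][:,:400];cv2.imwrite('pics/b7.png',np.hstack([cv2.resize(a['color'],(400,300)),cv2.resize(t['color'],(400,300))])[:,:,::-1])"
```

```text
13.45 [ 0.46130933 -0.22116458  0.25538336] [-0.07 -0.06 -1.47] [-0.73  1.33  0.71  2.31  1.47  0.82 -2.26] 0.21680551184024568
[[ 0.167  0.895 -0.413]
 [-0.986  0.152 -0.071]
 [-0.001  0.419  0.908]]
to level, deg in tool axes: [-0.  -0.1  0. ] ; 10cm down in tool: [ 0.01 -4.19 -9.08] 10cm towards +x: [ 1.67  8.95 -4.13] 10cm +y: [-9.86  1.52 -0.71]
```

View pics/b7.png

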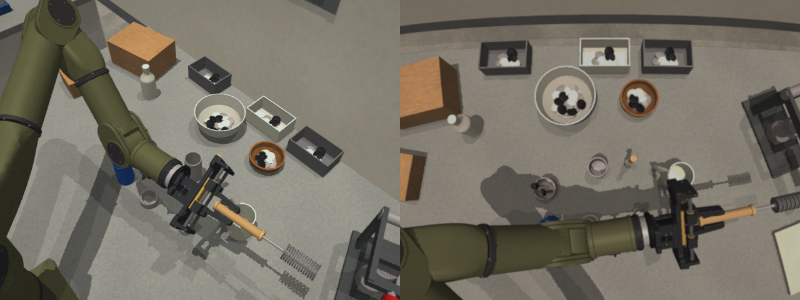

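The brush is level and clear. The mug, small brush and cup are all in place. The wrist bulge at side view (184,240) passes over the blue cup, so I'll check its height before the last 5 cm.

```bash
python3 - <<'E'
from look import *
a=shot("side");t=shot("top"); s=r.get_state(); x=R.from_quat(s["eef_rot"]).as_matrix()[:,0]
for L in(.15,.25,.3,.35,.4): 
    P=s["tool_pos"]-L*x; print(L,P.round(3),proj(a,P).round(),proj(t,P).round(), "px/m side",(np.linalg.norm(proj(a,P+[0,0,.05])-proj(a,P))/.05).round(),"top, 6cm below:",proj(a,P-[0,0,.06]).round())
import pickle; d=pickle.load(open("d0.pkl","rb"))
b=d["top"]; print("blue rim ",onplane(b,234,366,.1), onplane(d["side"],194,257,.1),"base side",onplane(d["side"],202,287,0),"base top",onplane(b,238,361,0))
# height of machine nearest corner, blue rim by two views
print(tri(ray(b,234,366),ray(d["side"],194,257)))
g=cv2.inRange(cv2.cvtColor(a["color"],cv2.COLOR_RGB2HSV),(20,60,20),(45,255,255))
for c in range(150,240,10): print(c,np.flatnonzero(g[:330,c])[[0,-1]],end=" ")
E
```

```text
0.15 [ 0.435 -0.074  0.259] [285. 286.] [398. 368.] px/m side 390.0 top, 6cm below: [287. 307.]
0.25 [0.419 0.025 0.259] [235. 252.] [322. 381.] px/m side 411.0 top, 6cm below: [240. 274.]
0.3 [0.411 0.074 0.258] [212. 236.] [284. 387.] px/m side 421.0 top, 6cm below: [217. 258.]
0.35 [0.402 0.123 0.258] [189. 221.] [246. 392.] px/m side 430.0 top, 6cm below: [196. 244.]
0.4 [0.394 0.173 0.258] [168. 207.] [209. 398.] px/m side 439.0 top, 6cm below: [176. 229.]
blue rim  [0.41077519 0.17295273 0.1       ] [0.41102812 0.17282422 0.1       ] base side [0.4080492  0.17217588 0.        ] base top [0.40397441 0.18635405 0.        ]
(array([0.41090092, 0.1728317 , 0.10014126]), [np.float64(0.0001331989303988764), np.float64(0.0001331989303986802)])
150 [ 70 186] 160 [ 85 223] 170 [116 243] 180 [130 258] 190 [149 266] 200 [168 268] 210 [178 264] 220 [186 269] 230 [201 276]
```

The wrist's underside will end near z 0.135. The blue rim is at z 0.10 and off to one side, so it is safe to lower the last 5 cm.

Request:
{"op": "drive_tool", "data": {"deltas": [[[0,0,0],[0,-0.5,-1.1],1.0],[[0,0,0],[0,-0.6,-1.3],1.0],[[0,0,0],[0,-0.6,-1.3],1.0],[[0,0,0],[0,-0.5,-1.1],1.0],[[0,0,0],[0,0,0],1.0],[[0,0,0],[0,0,0],1.0],[[0,0,0],[0,0,0],1.0],[[0,0,0],[0,0,0],1.0],[[0,0,0],[0,0,0],1.0],[[0,0,0],[0,0,0],1.0]]}}

```text
clock: 14.48
tool_pos: [0.4603, -0.2219, 0.2058]
eef_rot: [0.162, -0.139, -0.631, 0.746]
contact_force: [-0.2, 0.1, -1.7]
opening: 0.217
```

```bash
python3 st.py; python3 - <<'E'
from look import *
import pickle; d=pickle.load(open("d0.pkl","rb"))
a=shot('side');t=shot('top');s=r.get_state();x=R.from_quat(s["eef_rot"]).as_matrix()[:,0]
c=t["color"].copy(); sd=a["color"].copy()
for L in(.09,.2): # collar end & bristle end from TCP if level: 125..  grasp at z~215 -> TCP at ~207
    print(L,proj(t,s["tool_pos"]+x*L),proj(a,s["tool_pos"]+x*L))
A=cv2.resize(sd[150:480,120:520],None,fx=1.0,fy=1.0); B=c[150:480,200:600]
cv2.imwrite('pics/b8.png',np.hstack([A,B])[:,:,::-1])
for X,n in(([.575,.037],'cup'),): 
    for q,p in(("top",t),("top0",d["top"])):
        u,v=proj(p,[*X,.095]).astype(int); print(q,u,v)
    df=cv2.absdiff(t["color"],d["top"]["color"]).max(2)[250:287,298:336]; print("cup patch diff",df.mean())
E
```

```text
14.4833 [ 0.46029486 -0.22189554  0.20578645] [-0.23  0.09 -1.69] [-0.72  1.43  0.66  2.27  1.43  0.81 -2.31] 0.21677605370545378
[[ 0.166  0.896 -0.412]
 [-0.986  0.152 -0.066]
 [ 0.004  0.418  0.909]]
to level, deg in tool axes: [ 0.   0.2 -0.1] ; 10cm down in tool: [-0.04 -4.18 -9.09] 10cm towards +x: [ 1.66  8.96 -4.12] 10cm +y: [-9.86  1.52 -0.66]
0.09 [552.66749193 331.20311288] [419.8631138  396.97834889]
0.2 [619.59265173 316.96074899] [492.28649232 447.22213242]
top 316 267
top0 316 267
cup patch diff 34.4103840682788
```

View pics/b8.png

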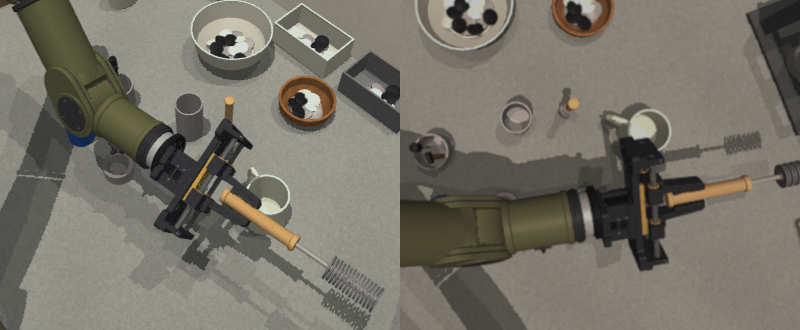

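The brush end shows in the side picture at about (492,447), exactly where a level brush is predicted. The cup and the bystanders in view are in place. I'll hand it in.

```bash
python3 -c "
from plant import r
print(r.finish_job())"
```

```text
the job is handed in; nothing more can be done
None
```

The brush was scrubbed twice, drawn out and turned level, and I handed the job in at about 14.6 s with it still in the gripper. Each stroke went up 4.5 cm and back down until about 5 N showed it was on the cup floor.

**Last checks:**
- **Brush:** The TCP, which lies on the brush axis, was at z = 0.206 m. The tool was within 0.3° of level, and the bristle end appeared at its predicted pixel (492,447) in the side view. The opening held steady at about 19 mm under 45 N of grip.
- **Cup:** It was standing at its original pixel (316,267) in the top view.
- **Bystanders:** The mug, the small brush, both bowls and the short cup looked undisturbed.

**Failed or inconclusive:**
- Joint 7 reached its limit reading (−2.64 of −2.66) during the first tilt. I rolled the tool about its axis to free it, and it ended at −2.31.
- The before/after difference on the cup patch was 34, which told me nothing because of changed shadows and the removed brush, so the cup check rests on position by eye.
- The arm hid the ring, blanks and blue cup partly or wholly in the last top view. They lay well below the arm, but I did not re-measure them.

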